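# Load the scoop burnisher and switch it on

## Task

Tip all four scoop blanks out of the burnisher's feed tray into its green hopper by lifting the tray's orange bar, and lower the tray fully down again. Then switch the machine on: push the isolator's red handle down, turn it clockwise from the white mark to the green one, and let it pop fully up into the ON notch. Leave everything else on the bench where it is.

Things in the scene. Friction and masses are not known exactly. Their poses are not given: they have to be found in the camera images.
- tray_bar (a point): middle of the orange round bar handle (16 mm thick, 130 mm long, middle 100 mm free) at the near edge of the burnisher's aluminium feed tray; 0.156 m above the table with the tray down, 29 mm of free space to the tray wall behind, free below. Tray down: point x points level to the hopper, y along the bar; it turns with the tray. Lifting takes about 5 N
- tray_hinge (a point): middle of the tray's level hinge axis (its y axis), 0.13 m above the table at the hopper's near rim. With the tray down the bar lies 197 mm from it on the robot's side (-x) and 26 mm above it; lifted, the bar moves round it in a vertical circle
- tray (a joint): tilt of the feed tray in rad: 0 = down, level; grows as the bar is lifted; stop at 1.2. The tray (inside 150 by 178 mm, walls 30 mm high, none on the hopper side) weighs 0.45 kg and sinks back by itself, damped. The blanks slide out at roughly 0.5 to 0.8 rad, depending on friction
- hopper (a point): centre of the inner floor of the burnisher's green open hopper, 36 mm above the table; inside from 110 mm on the tray side to 94 mm on the far side along its x (which points away from the tray) and 208 mm along its y; walls rise 76 mm (tray side), 130 mm (sides) and 155 mm (far side) above this floor. A steel chute plate slopes from the tray side rim down to the floor, over the first 55 mm
- isolator: yellow round isolator housing on a grey 170 mm square foot, 144 mm across, 79 mm high, fixed; origin on the table under its vertical axis. In its top a round well with a flat yellow rim, 50 to 66 mm from the axis, cut by two notches: OFF (white mark) on its x axis, ON (green mark) 2.1 rad (120 degrees) clockwise from there seen from above
- grip (a point): on the axis of the red grip bar, 100 mm above the table when the handle is up, 12 mm below the bar's top. Bar 86 mm long, 18 wide, 34 high, on a grey disc of 94 mm diameter whose top is 22 mm below this point (fingertips may press on it). Site x runs along the bar towards the red locking tab at the disc's edge (white line on the bar's top); z up
- handle (a joint): turn of the isolator handle in rad: 0 = OFF, 2.1 = ON (a stop at both), growing clockwise seen from above. With the tab up in a notch the handle is locked (0.14 rad of play); it turns only while pushed down. About 0.08 N m of friction; between the notches it stays where it is left, its tab held under the rim, so it can be regrasped
- press (a joint): how far the handle is pushed down, in m: 0 = up, 0.012 = bottom stop. Sprung: 4 N to start pushing it, 10 N at the bottom. The tab clears the rim's underside from 0.008 on; let go between the notches it rises only to about 0.007, let go at ON (or OFF) it pops fully up into the notch
- blank0: one of the four wooden scoop blanks lying in the feed tray: 68 mm long, a block 38 by 36 mm and 28 mm high with a stub handle 18 mm wide and 16 mm high, 50 g; origin on its underside, in the middle
- blank1: one of the four wooden scoop blanks lying in the feed tray: 68 mm long, a block 38 by 36 mm and 28 mm high with a stub handle 18 mm wide and 16 mm high, 50 g; origin on its underside, in the middle
- blank2: one of the four wooden scoop blanks lying in the feed tray: 68 mm long, a block 38 by 36 mm and 28 mm high with a stub handle 18 mm wide and 16 mm high, 50 g; origin on its underside, in the middle
- blank3: one of the four wooden scoop blanks lying in the feed tray: 68 mm long, a block 38 by 36 mm and 28 mm high with a stub handle 18 mm wide and 16 mm high, 50 g; origin on its underside, in the middle
- spoon: bystander, leave alone: wooden spoon, 190 mm, lying; origin under its middle
- wax_jar: bystander, leave alone: glass jar of wax, 64 mm wide, 70 mm high, standing
- mallet: bystander, leave alone: wooden mallet, 240 mm long, lying
- knife: bystander, leave alone: carving tool with a dark wooden handle, 200 mm, lying
- cup: bystander, leave alone: dark wooden cup, 80 mm wide, 70 mm high, standing
- brush: bystander, leave alone: bench brush, 180 mm, lying
- wood_block: bystander, leave alone: offcut of light wood, 100 by 60 by 45 mm
Not all that is in view belongs to the job. What is shaped like the blank0 but blue is not meant. What is shaped like the blank2 but yellow is not meant.

How it is judged:
On the way, in this order (a step that is already met when the one before it is completed fails the run):
1. all four blanks lie in the hopper (x of blank0 in the frame of hopper between -0.1 and 0.1 m and y of blank0 in the frame of hopper between -0.108 and 0.108 m and z of blank0 in the frame of hopper between -0.01 and 0.085 m and x of blank1 in the frame of hopper between -0.1 and 0.1 m and y of blank1 in the frame of hopper between -0.108 and 0.108 m and z of blank1 in the frame of hopper between -0.01 and 0.085 m and x of blank2 in the frame of hopper between -0.1 and 0.1 m and y of blank2 in the frame of hopper between -0.108 and 0.108 m and z of blank2 in the frame of hopper between -0.01 and 0.085 m and x of blank3 in the frame of hopper between -0.1 and 0.1 m and y of blank3 in the frame of hopper between -0.108 and 0.108 m and z of blank3 in the frame of hopper between -0.01 and 0.085 m), for 0.2 s.
2. the feed tray is down again (value of joint tray below 0.06 rad), for 0.2 s.
3. the isolator handle is at ON and has popped up into its notch (value of joint handle above 1.9 rad and value of joint press below 0.003 m), for 0.2 s.
At the end, for the whole second after the job is handed in: all four blanks lie at rest inside the hopper (origin within its walls and less than 85 mm above its floor), the tray is down (under 0.06 rad), the handle is turned to ON (over 1.9 rad) and has risen to within 3 mm of fully up in the notch (all of step 1 and all of step 3 and value of joint tray below 0.06 rad and linear speed of each of blank0, blank1, blank2, blank3 below 0.05 m/s); the robot touches nothing.
It fails at once if a bystander (spoon, wax jar, mallet, knife, cup, brush or wood block) was moved by more than 30 mm (distance of any of spoon, wax_jar, mallet, knife, cup, brush, wood_block from where it was at the start of the episode above 0.03 m).
It also fails if it takes over 67 s, if anything falls off the work surface, if the arm or the gripper's body presses on something with over 40 N, if the wrist force passes 120 N, or if a joint passes its speed limit or range.

## Robot

A 7-joint arm with a two-finger parallel gripper is mounted at the origin on the work surface. World frame = base frame: x ahead of the robot, y to its left, z up, the work surface at z = 0. Lengths are in m, angles in rad, forces in N, time in s.
With the tool pointing down it reaches from about 0.425 to 0.925 m from the base axis. Payload 6.8 kg.
Tool frame: the origin (TCP) lies at the very end of the fingers, on their centre line; the grasp point (between the pads) lies 19 mm behind it (grip_point_offset is the distance from the TCP to the grasp point, in m); z points along the fingers, y is the line along which they close (so a half turn about z gives the same grasp; the last joint's range is limited). The gripper opens to 85 mm and grips with 20 to 120 N. Pads are 22 mm wide; open, the fingers measure 114 mm over their backs; the gripper's body (76 mm by 85 mm) begins 54 mm behind the grasp point. The pads swing forward as they close: fully open they stand 13 mm farther back than shut.
Start: joints at [-1.283, 0.477, 0.022, 1.555, -0.011, 1.109, -0.083], TCP at [0.26, 0.623, 0.231] pointing down, gripper open.
Joint ranges: [-2.96, 2.96], [-0.34, 2.1], [-1.41, 1.46], [0.24, 2.44], [-1.37, 4.51], [0.17, 1.92], [-2.96, 2.96]. Speed limits (rad/s): [2.39, 2.39, 3.14, 3.14, 3.14, 3.14, 3.14].

## Interface

Orientations are given as a unit quaternion [w, x, y, z].
In Python, from station import * gives the robot as it stands.
- The arm moves only by the tool carry_out, never from a script. Its argument "rows" is text: rows parted by semicolons, each of 4 numbers parted by spaces: the shift along the world's x, y, z in mm, then the turn about the world's z in degrees. In form: dx dy dz yaw; .... A call has 1 to 10 rows; each row shifts and turns the commanded pose from where the row before left it; what a row does not reach is not made up. A row lasts 1/8 s, in which the tool goes at most 62.5 mm and 10.7 degrees, less where a joint would pass 70% of its speed; a pose out of reach is approached as far as the arm can. A call is refused whole if a number of a shift passes 62.5 or a number of a turn 10.7, either way. A call with a gripper value outside its range is refused whole. "claw" is the finger opening in mm, from 0 to 85.4, set as the call begins (left out, the last holds). The fingers move at their own pace and stop on an object; "force" is the grip in N (left out, the last holds). Time passes only in rows, so rows that do not move let the fingers close. It gives the time, the measured TCP pose, the force, the opening and the grip force at its end, in the units of the state.
- get_obs(): the state, without advancing time (a new reading comes with each control period).
- read_camera(name): name is "side" or "top"; returns a dict with "img" (480x640x3 uint8, blue, green, red), "fov_y" (degrees; the focal length in pixels is half the picture's height over the tangent of half this angle, whatever the lens; pixels are square), "cx", "cy" (the principal point, pixels), "distortion" ([k1, k2, p1, p2, k3] as OpenCV has them; the pictures are not rectified), "world_to_cam" (4x4, takes a point from world to camera coordinates). Camera axes: x right, y up, looking along -z (the intrinsics and any distortion apply to the point x, -y, -z); pixel columns grow to the right and rows downward; lengths in m; the calibration is good to about 2 mm. A picture is of the moment at which its call begins. There is no depth.
- hand_in(): hands the job in; it is judged then, once.
Trained networks look in the newest picture that a camera, given by its name, has taken for a name from the list of things; names that differ only in an ending like _2 or _b are one class to them, and where a whole thing is asked for, a point or a joint stands for the part that bears it (a point fixed in the world has none). Each returns a list of dicts, best first, with "confidence" (0 to 1); they miss things now and then, are a little off and sometimes report something else, mostly with a low value. They report only what shows in the picture. A call takes as long as a camera call. They do not tell look-alikes from the thing itself.
- recognise(camera, thing): "centre" ([column, row] in pixels, amid what is visible of it).
- outline_of(camera, thing): "pixels" (480x640 bool, what is visible of it) and "centre" ([column, row] in pixels, amid what is visible of it).
- place_of(camera, thing): "centre" ([column, row] in pixels: a listed point, or the origin of a listed thing).
The state is a dict: "t": time; "q": joint angles; "joint_vel": joint speeds; "joint_torque": joint torques, N m; "eef_pos": TCP position; "tool_rot": TCP orientation; "contact_force": force on the tool from outside, world axes, zero at the start; "torque": the same for the moment, N m; "gripper_width": opening from 0.0 (shut) to 1.0 (fully open); "grasp_force": force on a finger pad.
Only numpy, scipy, OpenCV 4.12 (cv2) and the standard library are available. Lean on these libraries where they do the work, as an engineer would, in place of code of your own. Each camera call takes 0.05 s, during which the arm holds its last target. There are 200 camera calls.

## Working session

There is one attempt and no reset: what is moved stays moved. The work goes in short steps, Python scripts to look and compute and a tool call to move; the robot and the scene stay as the last step left them, time stands still between calls to the robot, and variables do not carry over. Pictures are saved under pics/ and viewed, at most 10 in all, crops included, and the job is handed in when it is done.

Besides the shell and the picture viewer there is one more tool, called after ">>>" as a command line: name --argument value ..., lists and objects as JSON in quotes. carry_out: Moves the arm, as the interface text tells. Its arguments: {"type":"object","properties":{"rows":{"type":"string"},"claw":{"type":"number"},"force":{"type":"number"}},"required":["rows"]}

```bash
mkdir -p pics; cat > h.py <<'E'
from station import *
import numpy as np, cv2
def K(c):
    f=240/np.tan(np.radians(c["fov_y"])/2)
    return np.array([[f,0,c["cx"]],[0,f,c["cy"]],[0,0,1]])
def ray(c,uv):
    p=cv2.undistortPoints(np.array([[uv]],float),K(c),np.array(c["distortion"],float))[0,0]
    M=np.array(c["world_to_cam"]);R=M[:3,:3]
    return -R.T@M[:3,3], R.T@np.array([p[0],-p[1],-1.])
def at_z(c,uv,z):
    o,d=ray(c,uv); return o+d*(z-o[2])/d[2]
def proj(c,P):
    M=np.array(c["world_to_cam"]);q=M[:3,:3]@np.array(P)+M[:3,3]
    return cv2.projectPoints(np.array([[q[0],-q[1],-q[2]]]),np.zeros(3),np.zeros(3),K(c),np.array(c["distortion"],float))[0][0,0]
def tri(a,b):
    (o1,d1),(o2,d2)=a,b
    s=np.linalg.lstsq(np.c_[d1,-d2],o2-o1,rcond=None)[0]
    p,q=o1+d1*s[0],o2+d2*s[1]
    return (p+q)/2,np.linalg.norm(p-q)
E
python3 - <<'E'
from h import *
np.set_printoptions(precision=3,suppress=True)
Z=dict(tray_bar=.156,tray_hinge=.13,hopper=.036,isolator=0,grip=.1,blank0=.13)
cs={n:read_camera(n) for n in("side","top")}
for n,c in cs.items():
    cv2.imwrite(f"pics/{n}0.png",c["img"])
    print(n,ray(c,(320,240)))
    for t,z in Z.items():
        for r in place_of(n,t)[:5]: print(n,t,np.round(r["centre"],1),round(r["confidence"],2),at_z(c,r["centre"],z))
o=get_obs();print(o["eef_pos"],o["tool_rot"],o["t"])
E
```

```text
side (array([-0.127, -0.938,  1.108]), array([ 0.421,  0.622, -0.661]))
side tray_bar [361.6 295.5] 0.64 [ 0.45  -0.238  0.156]
side tray_bar [351.5 425.5] 0.41 [ 0.246 -0.474  0.156]
side tray_hinge [435.  272.7] 0.83 [ 0.642 -0.259  0.13 ]
side tray_hinge [326.7 268.1] 0.73 [ 0.454 -0.105  0.13 ]
side tray_hinge [253.9 166.3] 0.38 [0.524 0.343 0.13 ]
side hopper [467.1 278.6] 0.71 [ 0.766 -0.254  0.036]
side isolator [287.7 212.1] 0.78 [0.573 0.257 0.   ]
side grip [285.  188.6] 0.95 [0.559 0.24  0.1  ]
side grip [390.2 238.7] 0.54 [ 0.658 -0.086  0.1  ]
side grip [326.8 269.3] 0.29 [ 0.469 -0.083  0.1  ]
side grip [415.  441.7] 0.22 [ 0.341 -0.539  0.1  ]
side blank0 [292.3 397.9] 0.98 [ 0.202 -0.351  0.13 ]
side blank0 [312.  326.4] 0.96 [ 0.329 -0.229  0.13 ]
side blank0 [386.2 273.9] 0.84 [ 0.551 -0.198  0.13 ]
side blank0 [409.2 266.8] 0.8 [ 0.608 -0.211  0.13 ]
side blank0 [406.6 300.3] 0.78 [ 0.535 -0.286  0.13 ]
top (array([0.467, 0.007, 1.281]), array([ 0.022, -0.03 , -0.999]))
top tray_bar [408.8 255.7] 0.69 [ 0.449 -0.24   0.156]
top tray_hinge [404.6 176.4] 0.87 [ 0.646 -0.241  0.13 ]
top hopper [403.4 140.4] 0.94 [ 0.758 -0.26   0.036]
top isolator [216.  218.4] 0.65 [0.56  0.251 0.   ]
top grip [212.5 213.3] 0.7 [0.565 0.241 0.1  ]
top blank0 [386.7 222.1] 0.88 [ 0.533 -0.193  0.13 ]
top blank0 [427. 225.] 0.79 [ 0.524 -0.293  0.13 ]
top blank0 [357.8 280.1] 0.78 [ 0.392 -0.118  0.13 ]
top blank0 [396.7 190.1] 0.76 [ 0.612 -0.22   0.13 ]
top blank0 [413.6 331.4] 0.53 [ 0.262 -0.254  0.13 ]
[0.26  0.623 0.231] [0.    0.197 0.98  0.   ] 0.7
```

View pics/top0.png

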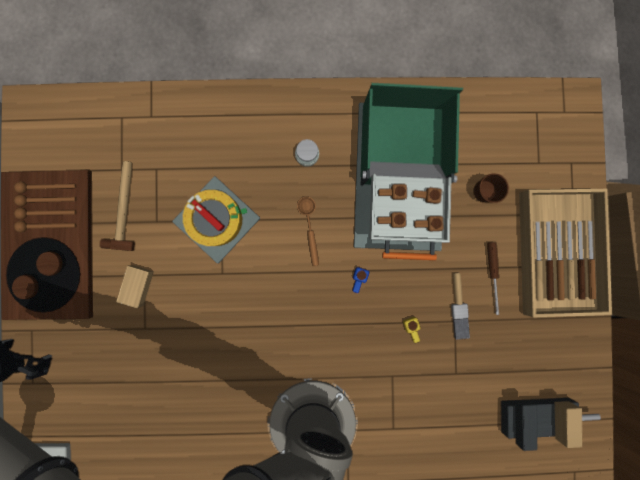

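View pics/side0.png

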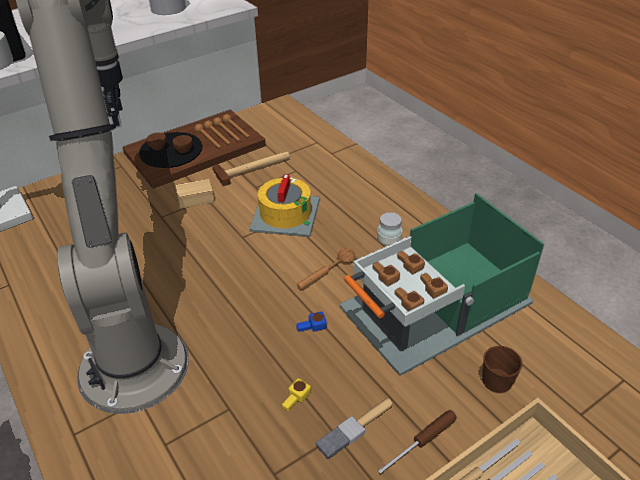

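The top view shows the tray with its orange bar at about (410,256), the four brown blanks inside it, the hopper above, and the isolator at (213,214). The blue and yellow look-alikes lie loose on the bench. Next I'll measure the directions.

```bash
python3 - <<'E'
from h import *
np.set_printoptions(precision=3,suppress=True)
cs={n:read_camera(n) for n in("side","top")}
def col(c,lo,hi,roi):
    hsv=cv2.cvtColor(c["img"],cv2.COLOR_BGR2HSV); m=cv2.inRange(hsv,lo,hi)
    k=np.zeros_like(m);x0,y0,x1,y1=roi;k[y0:y1,x0:x1]=m[y0:y1,x0:x1];return k
# orange bar ends
for n,roi,z in(("top",(375,245,445,270),.16),("side",(335,265,395,325),.16)):
    c=cs[n];m=col(c,(5,180,120),(17,255,255),roi)
    p=np.argwhere(m)[:,::-1].astype(float)
    W=np.array([at_z(c,q,z)[:2] for q in p]);mu=W.mean(0);u=np.linalg.svd(W-mu)[2][0];s=(W-mu)@u
    print(n,"bar",len(p),mu,(W[s.argmin()]+W[s.argmax()])/2,np.degrees(np.arctan2(u[1],u[0])),np.ptp(s))
for n,roi,z in(("top",(180,190,250,240),.112),("side",(260,165,320,215),.112)):
    c=cs[n];m=col(c,(0,150,80),(5,255,255),roi)|col(c,(174,150,80),(180,255,255),roi)
    p=np.argwhere(m)[:,::-1].astype(float)
    W=np.array([at_z(c,q,z)[:2] for q in p]);mu=W.mean(0);u=np.linalg.svd(W-mu)[2][0];s=(W-mu)@u
    print(n,"grip",len(p),mu,(W[s.argmin()]+W[s.argmax()])/2,np.degrees(np.arctan2(u[1],u[0])),np.ptp(s))
for t in("tray_bar","tray_hinge","hopper","grip","isolator"):
    r={n:place_of(n,t) for n in cs}
    if r["side"] and r["top"]: print(t,tri(*[ray(cs[n],r[n][0]["centre"]) for n in cs]))
a=cv2.resize(cs["top"]["img"][170:270,165:265],(400,400),interpolation=cv2.INTER_CUBIC)
b=cv2.resize(cs["side"]["img"][155:255,235:335],(400,400),interpolation=cv2.INTER_CUBIC)
cv2.imwrite("pics/iso.png",np.hstack([a,b]))
E
```

```text
top bar 301 [ 0.449 -0.24 ] [ 0.449 -0.24 ] -93.35566943750078 0.1266199869454383
side bar 381 [ 0.451 -0.245] [ 0.451 -0.243] -94.20791454295497 0.13768149421942533
top grip 236 [0.557 0.249] [0.562 0.252] -134.70829156457577 0.09745003969363396
side grip 179 [0.546 0.23 ] [0.55  0.232] -130.20943185464827 0.11807771377227214
tray_bar (array([ 0.515,  0.229, -0.069]), np.float64(0.5556220804973603))
tray_hinge (array([ 0.685,  0.076, -0.066]), np.float64(0.44178207958008275))
hopper (array([ 0.753, -0.261,  0.046]), np.float64(0.004703742370834658))
grip (array([0.56 , 0.244, 0.095]), np.float64(0.005325548680543529))
isolator (array([0.56 , 0.247, 0.006]), np.float64(0.009705205417603903))
```

View pics/iso.png

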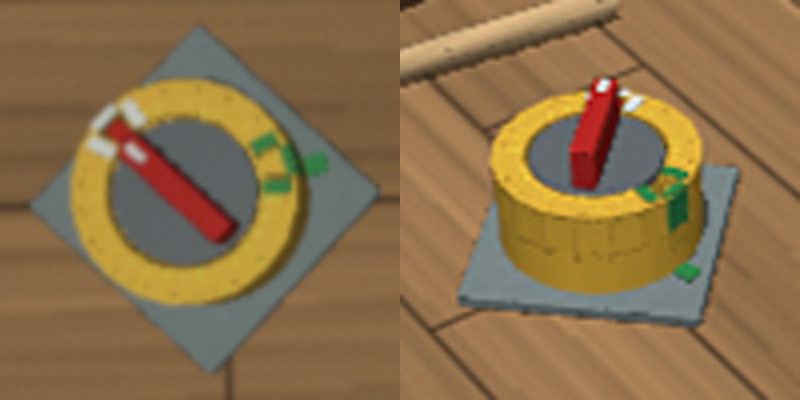

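The isolator's OFF mark (white) points at yaw 47° and its ON mark (green) at about -73°. The tray's x axis points at about -3.8°, and the bar is at (0.450, -0.242). I'll move to a point above the bar first.

>>> carry_out --rows "24 -42 7 -4;24 -42 7 -4;24 -42 7 -4;24 -42 7 -4;24 -42 7 -4;24 -42 7 -4;24 -42 7 -4;24 -42 7 -4;24 -42 7 -4;24 -42 7 -4" --claw 34 --force 30

```text
t: 2.55
eef_pos: [0.5009, 0.2014, 0.3018]
tool_rot: [0.0, 0.521, 0.854, 0.0]
contact_force: [0.4, 0.6, 0.2]
gripper_width: 0.402
grasp_force: 0.0
```

>>> carry_out --rows "-5 -44 0 -3;-5 -44 0 -3;-5 -44 0 -3;-5 -44 0 -3;-5 -44 0 -3;-5 -44 0 -3;-5 -44 0 -3;-5 -44 0 -4;-5 -44 0 -3;-5 -44 0 -3;"

```text
t: 3.8
eef_pos: [0.45, -0.2385, 0.3016]
tool_rot: [0.0, 0.73, 0.684, 0.0]
contact_force: [0.8, -0.4, -0.1]
gripper_width: 0.397
grasp_force: 0.0
```

>>> carry_out --rows "0 0 0 0;0 0 0 0"

```text
t: 4.05
eef_pos: [0.4504, -0.2365, 0.3012]
tool_rot: [-0.0, 0.729, 0.684, 0.0]
contact_force: [-0.3, 0.7, 0.6]
gripper_width: 0.398
grasp_force: 0.0
```

>>> carry_out --rows "-1 -3 -25 0;-1 -2 -25 0;-1 0 -25 0;0 0 -15 0;0 0 -10 0;0 0 0 0"

```text
t: 4.8
eef_pos: [0.4473, -0.2418, 0.2011]
tool_rot: [-0.0, 0.729, 0.684, -0.0]
contact_force: [0.3, -0.7, 0.9]
gripper_width: 0.397
grasp_force: 0.0
```

```bash
python3 - <<'E'
from h import *
s=read_camera("side");t=read_camera("top")
a=cv2.resize(s["img"][190:340,300:450],(400,400),interpolation=cv2.INTER_CUBIC)
b=cv2.resize(t["img"][190:290,350:450],(400,400),interpolation=cv2.INTER_CUBIC)
cv2.imwrite("pics/pre.png",np.hstack([a,b]));print(get_obs()["eef_pos"],get_obs()["contact_force"])
E
```

```text
[ 0.44773161 -0.24228445  0.20190105] [ 1.16479271 -0.69709965 -0.29607605]
```

View pics/pre.png

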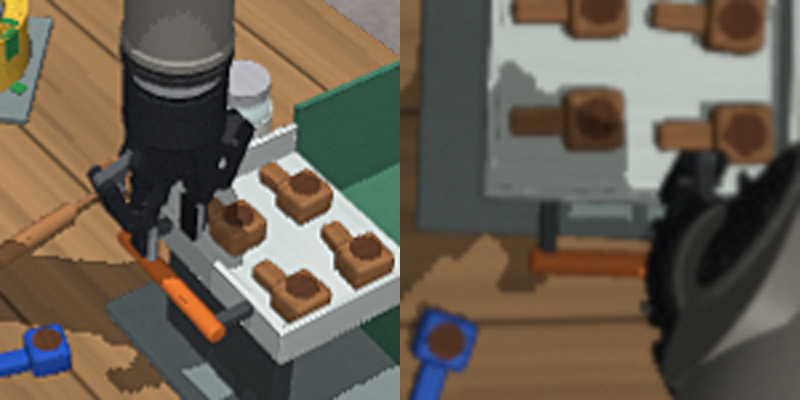

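The gripper stands above the bar with its fingers lined up to go either side of it, and nothing is touching. I'll go down and close.

>>> carry_out --rows "0 0 -15 0;0 0 -15 0;0 0 -15 0;0 0 -12 0;0 0 0 0;0 0 0 0"

```text
t: 5.65
eef_pos: [0.4474, -0.2424, 0.1445]
tool_rot: [0.0, 0.73, 0.684, 0.0]
contact_force: [0.9, 0.7, -0.7]
gripper_width: 0.397
grasp_force: 0.0
```

>>> carry_out --rows "0 0 0 0;0 0 0 0;0 0 0 0;0 0 0 0;0 0 0 0" --claw 0 --force 30

```text
t: 6.28
eef_pos: [0.4513, -0.2427, 0.1457]
tool_rot: [0.004, 0.729, 0.685, 0.002]
contact_force: [8.7, -1.3, -4.1]
gripper_width: 0.173
grasp_force: 29.6
```

>>> carry_out --rows "4 0 0 0;2 0 10 0;2 0 10 0;2 0 9.5 0;3 0 9.5 0;3.5 -0.5 9 0;4 -0.5 9 0;4.5 0 9 0;5 -0.5 9 0;0 0 0 0"

```text
t: 7.52
eef_pos: [0.4753, -0.244, 0.2199]
tool_rot: [-0.002, 0.73, 0.684, -0.001]
contact_force: [-6.6, -3.7, -0.3]
gripper_width: 0.168
grasp_force: 29.6
```

>>> carry_out --rows "5 -0.5 8.5 0;5.5 0 8 0;6 -0.5 8 0;6.5 -0.5 7.5 0;7 -0.5 7 0;7 -0.5 7 0;7.5 -0.5 6.5 0;8 -0.5 6 0;0 0 0 0"

```text
t: 8.65
eef_pos: [0.5254, -0.2472, 0.2803]
tool_rot: [-0.004, 0.73, 0.683, -0.001]
contact_force: [-21.8, 5.5, 25.0]
gripper_width: 0.171
grasp_force: 31.1
```

```bash
python3 - <<'E'
from h import *
s=read_camera("side");t=read_camera("top")
a=cv2.resize(s["img"][140:350,310:550],(457,400),interpolation=cv2.INTER_CUBIC)
b=cv2.resize(t["img"][70:280,340:500],(305,400),interpolation=cv2.INTER_CUBIC)
cv2.imwrite("pics/tilt.png",np.hstack([a,b]));print(get_obs()["eef_pos"],get_obs()["contact_force"])
E
```

```text
[ 0.52534721 -0.24718254  0.28031332] [-20.6612111    4.4768381   23.41705487]
```

View pics/tilt.png

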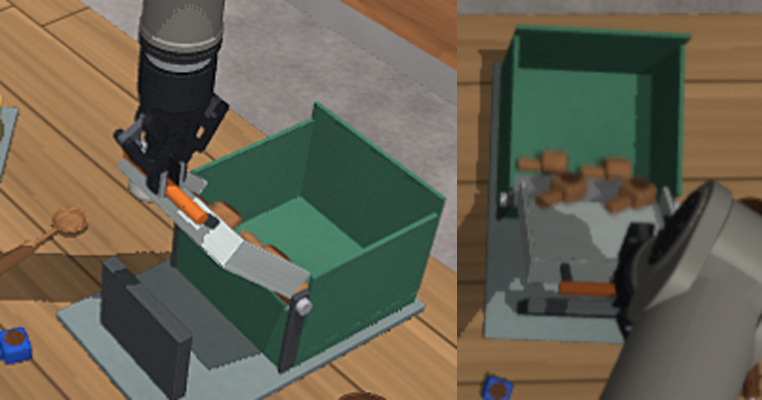

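The tray is tilted about 0.75 rad. The blanks have slid to its lip and are dropping into the hopper. The measured force points radially outward from the hinge, so I'll ease the path outward a little and tilt further.

>>> carry_out --rows "-2 0 2.5 0;6 -0.5 5 0;6 -0.5 4.5 0;6.5 -0.5 4.5 0;6.5 -0.5 4 0;0 0 0 0;0 0 0 0"

```text
t: 9.62
eef_pos: [0.5521, -0.2488, 0.2996]
tool_rot: [-0.001, 0.729, 0.684, 0.0]
contact_force: [-6.4, 0.2, 5.8]
gripper_width: 0.172
grasp_force: 30.3
```

```bash
python3 - <<'E'
from h import *
s=read_camera("side");t=read_camera("top")
a=cv2.resize(s["img"][140:350,310:550],(457,400),interpolation=cv2.INTER_CUBIC)
b=cv2.resize(t["img"][70:280,340:500],(305,400),interpolation=cv2.INTER_CUBIC)
cv2.imwrite("pics/tilt2.png",np.hstack([a,b]));print(get_obs()["eef_pos"],get_obs()["contact_force"])
E
```

```text
[ 0.55212273 -0.24875062  0.29953849] [-5.56300331  0.99733478  6.67493018]
```

View pics/tilt2.png

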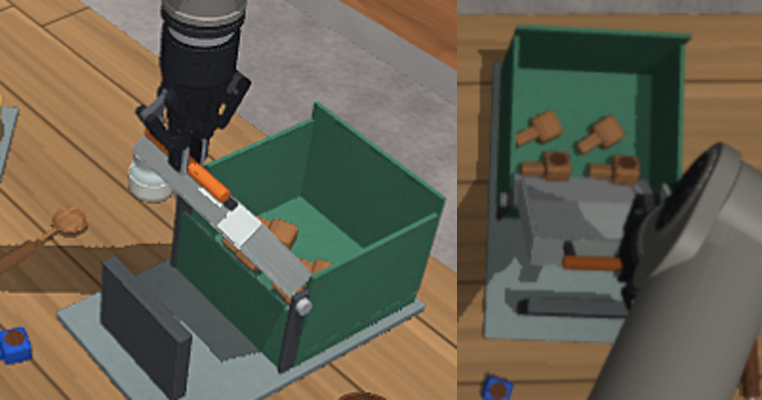

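>>> carry_out --rows "6 -0.5 3.5 0;6 -0.5 3 0;6 0 2.5 0;0 0 0 0;0 0 0 0;0 0 0 0"

```text
t: 10.48
eef_pos: [0.5703, -0.2498, 0.3088]
tool_rot: [-0.001, 0.729, 0.684, 0.0]
contact_force: [-5.9, 0.0, 6.2]
gripper_width: 0.169
grasp_force: 30.5
```

```bash
python3 - <<'E'
from h import *
np.set_printoptions(precision=3,suppress=True)
s=read_camera("side");t=read_camera("top")
for n,c in(("side",s),("top",t)):
    for r in place_of(n,"blank0"):
        p=at_z(c,r["centre"],.05)
        print(n,np.round(r["centre"]),round(r["confidence"],2),p)
print(get_obs()["eef_pos"],get_obs()["contact_force"])
E
```

```text
side [292. 399.] 0.79 [ 0.226 -0.304  0.05 ]
side [313. 327.] 0.6 [ 0.368 -0.174  0.05 ]
side [451. 257.] 0.56 [ 0.776 -0.185  0.05 ]
side [471. 280.] 0.55 [ 0.759 -0.272  0.05 ]
side [459. 299.] 0.41 [ 0.691 -0.299  0.05 ]
side [437. 274.] 0.38 [ 0.705 -0.211  0.05 ]
top [385. 135.] 0.85 [ 0.769 -0.209  0.05 ]
top [421. 163.] 0.74 [ 0.694 -0.303  0.05 ]
top [388. 157.] 0.74 [ 0.71  -0.215  0.05 ]
top [356. 281.] 0.71 [ 0.385 -0.124  0.05 ]
top [415. 140.] 0.58 [ 0.754 -0.288  0.05 ]
top [312. 228.] 0.36 [ 0.526 -0.009  0.05 ]
[ 0.57  -0.25   0.309] [-5.62  -0.185  7.309]
```

All four blanks lie in the hopper, two of them at the foot of the chute, and both cameras agree. I'll lower the tray along the same arc.

>>> carry_out --rows "-16 1 -8 0;-15 1 -9.5 0;-14.5 1 -10.5 0;-13.5 1 -12 0;-12 1 -13 0;-10.5 0.5 -14 0;-9 0.5 -15 0;-8.5 0.5 -15.5 0;0 0 0 0"

```text
t: 11.8
eef_pos: [0.4705, -0.2439, 0.2094]
tool_rot: [-0.001, 0.73, 0.684, -0.001]
contact_force: [-6.3, -3.1, 0.3]
gripper_width: 0.172
grasp_force: 33.8
```

>>> carry_out --rows "-7 0.5 -16 0;-5.5 0.5 -16 0;-4 0.5 -16 0;-3 0 -14 0;0 0 -3 0;0 0 0 0;0 0 0 0"

```text
t: 12.68
eef_pos: [0.4515, -0.2427, 0.1449]
tool_rot: [-0.001, 0.73, 0.684, -0.001]
contact_force: [-5.9, -3.8, -0.8]
gripper_width: 0.169
grasp_force: 35.6
```

>>> carry_out --rows "0 0 0 0;-1 0 0 0;-1 0 0 0;-1 0 0 0;0 0 0 0" --claw 34

```text
t: 13.3
eef_pos: [0.4493, -0.2421, 0.1449]
tool_rot: [0.0, 0.729, 0.684, 0.0]
contact_force: [0.0, -0.1, -0.1]
gripper_width: 0.4
grasp_force: 0.0
```

>>> carry_out --rows "0 0 15 0;0 0 25 0;0 0 40 0;0 0 40 0;0 0 25 0;5 40 0 10;5 45 0 10;5 45 0 10;5 45 0 10;5 45 0 10"

```text
t: 14.55
eef_pos: [0.4744, -0.0211, 0.291]
tool_rot: [0.001, 0.37, 0.929, 0.0]
contact_force: [0.4, -0.1, 0.8]
gripper_width: 0.399
grasp_force: 0.0
```

```bash
python3 - <<'E'
from h import *
s=read_camera("side");t=read_camera("top")
a=cv2.resize(s["img"][140:380,290:550],(433,400),interpolation=cv2.INTER_CUBIC)
b=cv2.resize(t["img"][70:280,330:500],(324,400),interpolation=cv2.INTER_CUBIC)
cv2.imwrite("pics/down.png",np.hstack([a,b]));print(get_obs()["eef_pos"],get_obs()["contact_force"])
for n in("side","top"): print(n,[np.round(r["centre"],1) for r in place_of(n,"tray_bar")][:2])
E
```

```text
[ 0.4748006  -0.01713693  0.29066242] [ 0.4654085  -0.29576746 -0.76699488]
side [array([359.4, 294.3]), array([448.6, 256.7])]
top [array([408.7, 256.6])]
```

View pics/down.png

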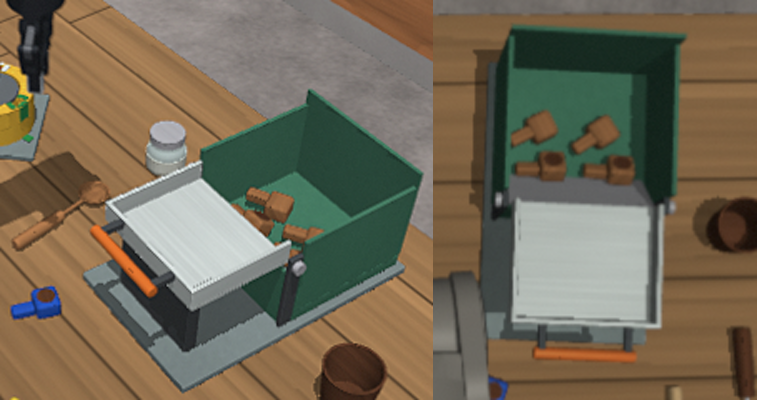

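The tray is empty and lies down again, and all four blanks are in the hopper. Now I'll refine the isolator axis from the first pictures.

```bash
python3 - <<'E'
from h import *
np.set_printoptions(precision=4,suppress=True)
from scipy.optimize import least_squares
for n,roi in(("top",(165,180,250,255)),("side",(245,165,325,240))):
    c=read_camera(n);img=cv2.imread(f"pics/{n}0.png");hsv=cv2.cvtColor(img,cv2.COLOR_BGR2HSV)
    x0,y0,x1,y1=roi
    # red bar top faces: ends + grey disc centre
    m=cv2.inRange(hsv,(20,120,60),(32,255,255));k=np.zeros_like(m);k[y0:y1,x0:x1]=m[y0:y1,x0:x1]
    k=cv2.morphologyEx(k,cv2.MORPH_CLOSE,np.ones((3,3)))
    cs,h=cv2.findContours(k,cv2.RETR_CCOMP,cv2.CHAIN_APPROX_NONE)
    i=max(range(len(cs)),key=lambda i:cv2.contourArea(cs[i]))
    W=np.array([at_z(c,p,.079)[:2] for p in cs[i][:,0].astype(float)])
    # outer rim circle r .072 (top edge) robust fit; side view uses the far half only
    o=np.array(ray(c,(320,240))[0][:2])
    if n=="side":
        d=(W-W.mean(0))@(W.mean(0)-o); W=W[d>0]
    r=least_squares(lambda q:np.hypot(*(W-q).T)-.072,W.mean(0),loss="soft_l1",f_scale=.001)
    print(n,r.x,np.sqrt(np.mean(r.fun**2)))
    m2=cv2.inRange(hsv,(0,0,60),(179,90,125));
    print(n,"expected px of axis top .112",proj(c,[*r.x,.112]))
    for t,z in(("isolator",0),("grip",.1)):
        pass
E
```

```text
top [0.5556 0.2481] 0.01463347033030757
top expected px of axis top .112 [208.7071 216.8498]
side [0.557  0.2469] 0.014003254133324216
side expected px of axis top .112 [282.8182 184.0505]
```

>>> carry_out --rows "9 27 0 10;9 27 0 10;9 27 0 10;9 27 0 10;9 26 0 10;9 26 0 10;9 26 0 10;9 26 0 10;9 26 0 10;4 20 0 0" --claw 50

```text
t: 16.1
eef_pos: [0.5601, 0.2353, 0.2899]
tool_rot: [0.0, -0.391, 0.92, -0.0]
contact_force: [1.0, -0.7, -0.3]
gripper_width: 0.586
grasp_force: 0.0
```

```bash
python3 - <<'E'
from h import *
np.set_printoptions(precision=4,suppress=True)
c=read_camera("top")
f=np.array([at_z(c,(165+a/4,170+b/4),.01) for a,b in((198,25),(378,190),(212,373),(30,205))])
print(f,f.mean(0),np.linalg.norm(f[0]-f[2]))
print("rim",at_z(c,(165+186/4,170+192/4),.079), "disc",at_z(c,(165+183/4,170+192/4),.078))
print("rim edges",[at_z(c,(165+a/4,170+b/4),.079)[:2] for a,b in((71,190),(300,190),(186,78),(186,305))])
E
```

```text
[[0.6735 0.252  0.01  ]
 [0.559  0.1317 0.01  ]
 [0.4374 0.2458 0.01  ]
 [0.5534 0.3673 0.01  ]] [0.5558 0.2492 0.01  ] 0.236229811393603
rim [0.5551 0.2477 0.079 ] disc [0.5552 0.2499 0.078 ]
rim edges [array([0.5578, 0.3214]), array([0.5549, 0.1748]), array([0.6283, 0.2468]), array([0.4827, 0.2487])]
```

>>> carry_out --rows "0 0 -40 1;0 0 -40 0;0 0 0 0;0 0 0 0"

```text
t: 16.65
eef_pos: [0.5602, 0.2355, 0.2115]
tool_rot: [0.001, -0.4, 0.916, -0.0]
contact_force: [0.5, 0.4, -0.2]
gripper_width: 0.586
grasp_force: 0.0
```

>>> carry_out --rows "-4.5 12.5 -25 0;0 0 -30 0;0 0 -30 0;0 0 -25 0;0 0 -16 0;0 0 0 0;0 0 0 0"

```text
t: 17.52
eef_pos: [0.5558, 0.2487, 0.0852]
tool_rot: [0.001, -0.401, 0.916, 0.0]
contact_force: [0.2, -0.1, 0.4]
gripper_width: 0.586
grasp_force: 0.0
```

>>> carry_out --rows "0 0 0 0;0 0 0 0;0 0 0 0;0 0 0 0;0 0 0 0" --claw 0 --force 50

```text
t: 18.15
eef_pos: [0.5565, 0.2475, 0.0847]
tool_rot: [0.001, -0.4, 0.916, -0.001]
contact_force: [5.0, -3.9, 4.5]
gripper_width: 0.201
grasp_force: 50.7
```

>>> carry_out --rows "0 0 -5 0;0 0 -5 0;0 0 -5 0;0 0 0 0;0 0 0 0"

```text
t: 18.77
eef_pos: [0.5566, 0.2475, 0.0729]
tool_rot: [0.002, -0.4, 0.916, -0.0]
contact_force: [-6.8, -8.3, 31.9]
gripper_width: 0.199
grasp_force: 54.4
```

The handle is at its bottom stop. I'll ease off a little and turn it clockwise.

>>> carry_out --rows "0 0 1.5 -5;0 0 0 -9;0 0 0 -9;0 0 0 -9;0 0 0 -9;0 0 0 0"

```text
t: 19.52
eef_pos: [0.5556, 0.2497, 0.073]
tool_rot: [0.001, -0.055, 0.998, 0.001]
contact_force: [-4.5, -2.4, 22.4]
gripper_width: 0.203
grasp_force: 52.1
```

>>> carry_out --rows "0 0 0 -9;0 0 0 -9;0 0 0 -9;0 0 0 -9;0 0 0 -9;0 0 0 -9;0 0 0 -9;0 0 0 -9;0 0 0 -5;0 0 0 0"

```text
t: 20.78
eef_pos: [0.5579, 0.2533, 0.073]
tool_rot: [0.001, 0.577, 0.816, 0.005]
contact_force: [2.5, 7.2, 13.7]
gripper_width: 0.198
grasp_force: 51.0
```

>>> carry_out --rows "0 -2 0 -2;0 0 0 0;0 0 4 0;0 0 4 0;0 0 4 0;0 0 2 0;0 0 0 0;0 0 0 0"

```text
t: 21.78
eef_pos: [0.5579, 0.2533, 0.0851]
tool_rot: [0.001, 0.59, 0.807, 0.005]
contact_force: [11.7, 12.3, -5.3]
gripper_width: 0.201
grasp_force: 50.8
```

>>> carry_out --rows "0 0 0 0;0 0 0 0;0 0 0 0;0 0 0 0;0 0 0 0" --claw 45

```text
t: 22.4
eef_pos: [0.5547, 0.2461, 0.0843]
tool_rot: [-0.0, 0.593, 0.805, -0.0]
contact_force: [0.6, 0.1, 0.2]
gripper_width: 0.529
grasp_force: 0.0
```

>>> carry_out --rows "0 0 10 0;0 0 25 0;0 0 40 0;0 0 50 0;-20 40 20 0;-40 50 10 0;-40 60 0 0;-40 60 0 0;0 0 0 0"

```text
t: 23.52
eef_pos: [0.4222, 0.4446, 0.2388]
tool_rot: [-0.001, 0.588, 0.809, 0.0]
contact_force: [0.1, -0.6, -0.8]
gripper_width: 0.53
grasp_force: 0.0
```

```bash
python3 - <<'E'
from h import *
s=read_camera("side");t=read_camera("top")
a=cv2.resize(t["img"][170:270,165:265],(400,400),interpolation=cv2.INTER_CUBIC)
b=cv2.resize(s["img"][155:255,235:335],(400,400),interpolation=cv2.INTER_CUBIC)
cv2.imwrite("pics/on.png",np.hstack([a,b]));cv2.imwrite("pics/top_end.png",t["img"]);print(get_obs()["eef_pos"],get_obs()["contact_force"])
E
```

```text
[0.42651875 0.43886428 0.23935174] [ 0.85670507 -0.26468959  0.6984109 ]
```

View pics/on.png

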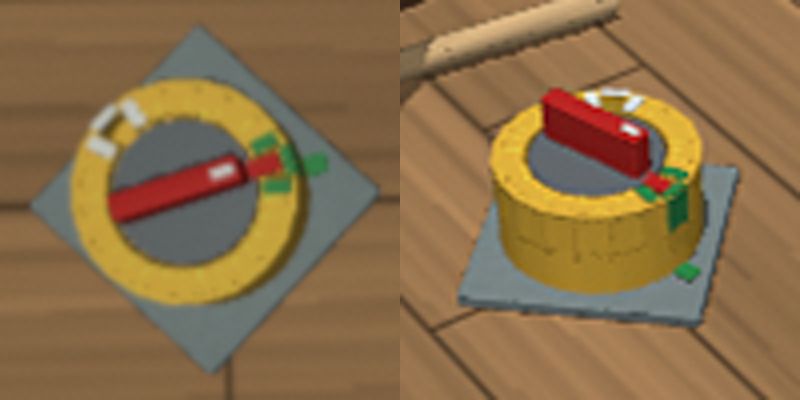

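View pics/top_end.png

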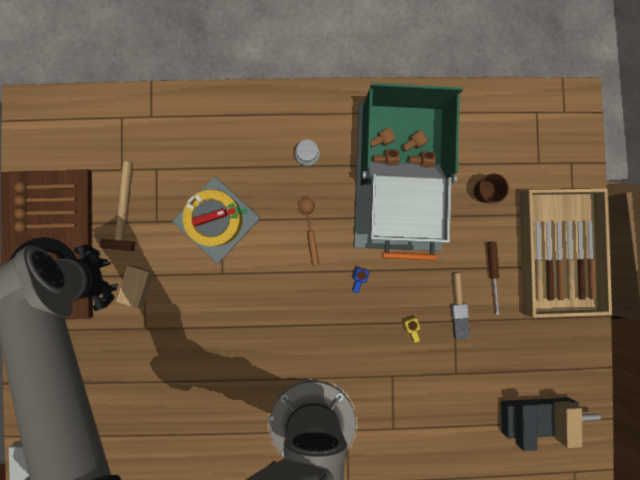

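The red tab sits up in the green ON notch at about crop (265,165). The tray is down and empty, the blanks lie in the hopper, the bystanders have not moved, and the arm is clear of everything.

```bash
python3 -c "
from station import *
print(hand_in())"
```

```text
the job is handed in; nothing more can be done
None
```

I handed the job in at about 24 s: all four blanks are in the hopper, the tray is fully down, and the isolator handle is up in the ON notch; the final pictures show the bystanders unmoved, and the hand-in returned no verdict.

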